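# Find the thread pitch of a clamp screw with comb leaves

### The arm

A 7-joint arm with a two-finger parallel gripper is mounted at the origin on the work surface. World frame = base frame: x ahead of the robot, y to its left, z up, the work surface at z = 0. Lengths are in mm, angles in rad, forces in N, time in s.
With the tool pointing down it reaches from about 350 to 900 mm from the base axis. Payload 8.1 kg.
Tool frame: the origin (TCP) lies midway between the tips of the shut fingers; the grasp point (between the pads) lies 19 mm behind it; x points along the fingers, y is the direction in which the jaws open and shut, and the axes are right-handed (so a half turn about x gives the same grasp; the last joint's range is limited). The gripper opens to 85 mm and grips with 20 to 120 N. Pads are 22 mm wide; open, the fingers measure 114 mm over their backs; the gripper's body (76 mm by 85 mm) begins 54 mm behind the grasp point. The pads swing forward as they close: fully open they stand 13 mm farther back than shut.
Start: joints at [-0.103, 0.434, 0.025, 1.573, -0.012, 1.134, -0.075], TCP at [625.013, -0.027, 231.323] pointing down, gripper open.
Joint ranges: [-2.62, 2.62], [-0.44, 2.09], [-1.27, 1.32], [0.08, 2.57], [-1.32, 4.46], [0.12, 2], [-2.74, 2.74]. Speed limits (rad/s): [2.22, 2.22, 3.01, 3.01, 3.14, 3.14, 3.14].

### API

Orientations are given as a 3x3 rotation matrix whose columns are the frame's x, y, z axes.
In Python, from plant import ctrl, cams gives the robot as it stands.
- The arm moves only by the shell command python3 -m inch 'ROWS' [FORCE]. ROWS is JSON, a list of rows, each a list of 5 numbers: the shift along the tool's x, y, z scaled (see below), then the turn about the tool's x scaled (see below), then the opening, from 0 (shut) to 1 (fully open). In form: [[x, y, z, roll, fingers], ...]. A call has exactly 5 rows; each row shifts and turns the commanded pose from where the row before left it, along the tool's axes as they then stand; what a row does not reach is not made up. The controller multiplies each number of a shift by 40 mm and each number of a turn by 90 degrees. A row lasts 1/12 s, in which the tool goes at most 41.7 mm and 7.16 degrees, less where a joint would pass 70% of its speed; a pose out of reach is approached as far as the arm can. A call with a number of a shift or a turn outside -1 to 1 is refused whole. A call with a gripper value outside its range is refused whole. The fingers move at their own pace and stop on an object; FORCE is the grip in N (left out, the last holds). Time passes only in rows, so rows that do not move let the fingers close, or fill a call up. It gives the time, the measured TCP pose, the force and the opening at its end, in the units of the state.
- ctrl.read_state(): the state, without advancing time (a new reading comes with each control period).
- cams.read_camera(name): name is "scene" or "side" or "wrist"; returns the picture (420x560x3 uint8, blue, green, red); there is no depth.
- cams.camera_model(name): a dict with "K" (3x3 intrinsics, pixels), "k1" (the pictures are not rectified: a ray, as slopes to the right and down, at radius r is drawn at 1 + k1 r^2 times it, then the intrinsics apply), "R" (3x3) and "t" (3): a world point X has camera coordinates R X + t. Camera axes: x right, y down, z forward; pixel columns grow to the right and rows downward; lengths in mm; the calibration is good to about 2 mm. A picture is of the moment at which its call begins: read the wrist's pose just before it. camera_model takes no time and is no camera call; for the wrist camera it gives the pose at the moment of the call.
- ctrl.sign_off(): hands the job in, once; it reports no verdict.
The state is a dict: "t": time; "joint_positions": joint angles; "joint_velocities": joint speeds; "effort": joint torques, N m; "tcp_pos": TCP position; "eef_rot": TCP orientation; "ft_force": force on the tool from outside, world axes, zero at the start; "ft_torque": the same for the moment, N m; "grip_width": opening from 0.0 (shut) to 1.0 (fully open).
Only numpy, scipy, OpenCV 4.12 (cv2) and the standard library are available. Lean on these libraries where they do the work, as an engineer would, in place of code of your own. Each camera call takes 0.05 s, during which the arm holds its last target.

### The job

Check the pitch of the coarse clamp screw lying in the timber bearers with the two steel comb leaves, one after the other. First set the four-tooth leaf upright on the middle of the thread, teeth down and in line with the screw; it will ride on the crests, so stand it back on the bench clear of the screw. Then mesh the five-tooth leaf on the middle of the thread in the same way, let it sink fully home in the grooves and leave it there, released.

Things in the scene. Friction and masses are not known exactly. Their poses are not given: they have to be found in the camera images.
- leaf_four_plate (a point): Loose steel leaf, 0.3 kg, upright: plate 100 long (x) x 10 thick (y), 32-84 mm above its feet; gripped across y from above. Under it four forked teeth (inverted 90 degree V, 6 mm bar, prongs to 33 mm either side) every 26 mm, none at x = 0. Point: mid-plate, 60 mm above the feet, z up. A half turn is the same. Does not suit the screw: rides on its crests, point 60-64 mm above the screw axis.
- leaf_five_plate (a point): Loose steel leaf, 0.3 kg, upright: plate 100 long (x) x 10 thick (y), 32-84 mm above its feet; gripped across y from above. Under it five forked teeth (inverted 90 degree V, 6 mm bar, prongs to 33 mm either side) every 20 mm, one at x = 0. Point: mid-plate, 60 mm above the feet, z up. A half turn is the same. Suits the screw: fully home the point is 52 mm above the screw axis (62 on crests).
- screw_mid (a point): Fixed steel screw, coarse round thread, pitch 20, 44 mm over crests, 30 mm core, level along x. Point: mid-thread on the axis, 70 mm above bench, z up. Thread -100..100 mm in x; timber bearers at 110-146 mm each side, 110 wide, 88 high; ledges 10 mm below the axis beside it. Top grooves at x = 0, +-20, +-40 mm. Oiled: a five-tooth leaf within 5 mm of a groove place slips in when released.

How it is judged (in metres and radians):
On the way, in this order (a step that is already met when the one before it is completed fails the run):
1. the four-tooth leaf is set on the middle of the thread, upright and in line with the screw, resting on it (x of leaf_four_plate in the frame of screw_mid between -0.05 and 0.05 m and y of leaf_four_plate in the frame of screw_mid between -0.015 and 0.015 m and angle between the x axis of leaf_four_plate and the x axis of screw_mid, either way round below 0.18 rad and angle between leaf_four_plate's own z axis and vertical below 0.18 rad and contact force between leaf_four and screw above 0.3 N), for 0.2 s.
2. the four-tooth leaf stands on the bench again, released and clear of the screw (height (world z) of leaf_four_plate between 0.054 and 0.066 m and angle between leaf_four_plate's own z axis and vertical below 0.18 rad and contact force between leaf_four and screw below 0.01 N and contact force between leaf_four and the fingers below 0.01 N and linear speed of leaf_four below 0.02 m/s), for 0.2 s.
3. the five-tooth leaf sits fully home on the thread, released (x of leaf_five_plate in the frame of screw_mid between -0.05 and 0.05 m and y of leaf_five_plate in the frame of screw_mid between -0.015 and 0.015 m and angle between the x axis of leaf_five_plate and the x axis of screw_mid, either way round below 0.18 rad and angle between leaf_five_plate's own z axis and vertical below 0.18 rad and z of leaf_five_plate in the frame of screw_mid below 0.0565 m and contact force between leaf_five and screw above 0.3 N and contact force between leaf_five and the fingers below 0.01 N and linear speed of leaf_five below 0.02 m/s), for 0.2 s.
At the end, for the whole second after the job is handed in: Five-tooth leaf on the thread, released, at rest, within 50 mm of its middle along and 15 mm across, 10 degrees of upright and of the screw's line, plate centre under 56.5 mm above the screw axis. Four-tooth leaf stands on the bench within 10 degrees of upright, released, not touching the screw (all of step 2 and all of step 3).
It also fails if it takes over 61 s, if anything falls off the work surface, if the arm or the gripper's body presses on something with over 40 N, if the wrist force passes 120 N, or if a joint passes its speed limit or range.

## Working session

There is one attempt and no reset: what is moved stays moved. The work goes in short steps, Python scripts to look and compute and a shell command to move; the robot and the scene stay as the last step left them, time stands still between calls to the robot, and variables do not carry over. Pictures are saved under pics/ and viewed, and the job is handed in when it is done.

```bash
ls; mkdir -p pics
python3 - <<'E'
from plant import ctrl,cams
import cv2
for n in ["scene","side","wrist"]:
    cv2.imwrite(f"pics/{n}0.png",cams.read_camera(n)); m=cams.camera_model(n); print(n,m)
s=ctrl.read_state();print(s)
E
```

```text
pics
scene {'K': array([[488.7836107 ,   0.        , 281.20589081],
       [  0.        , 488.7836107 , 207.42306185],
       [  0.        ,   0.        ,   1.        ]]), 'k1': -0.03627940342855749, 'R': array([[-0.38885006,  0.92128702,  0.00508562],
       [ 0.6095841 ,  0.26141991, -0.74837614],
       [-0.69079871, -0.28790599, -0.66325507]]), 't': array([ 185.61593484, -248.16011203, 1238.55306054])}
side {'K': array([[411.22759704,   0.        , 278.57932515],
       [  0.        , 411.22759704, 204.74321676],
       [  0.        ,   0.        ,   1.        ]]), 'k1': -0.06759107934758975, 'R': array([[-9.52731271e-01, -3.03813620e-01,  6.39324239e-04],
       [-2.35967986e-01,  7.38644899e-01, -6.31445027e-01],
       [ 1.91369366e-01, -6.01748284e-01, -7.75420382e-01]]), 't': array([517.95291286, 191.53327866, 795.00335525])}
wrist {'K': array([[346.15191684,   0.        , 281.40578872],
       [  0.        , 346.15191684, 208.24721845],
       [  0.        ,   0.        ,   1.        ]]), 'k1': -0.030824202152096046, 'R': array([[ 9.99998771e-01,  1.27428983e-03, -9.1348425
[... 317 characters left out ...]
50854 ]), 'joint_velocities': array([ 0.00043027, -0.0002866 , -0.00203518, -0.00204887,  0.00155992,
        0.00047955,  0.00206247]), 'effort': array([ 1.93215681e-03, -6.70885992e+01,  1.02606665e+00, -3.16448736e+01,
        1.57136447e-02,  9.07747715e-03, -7.57739531e-05]), 'tcp_pos': array([ 6.24609375e+02, -3.97687605e-02,  2.30716506e+02]), 'eef_rot': array([[-1.20921736e-03,  9.99999268e-01, -4.78507346e-05],
       [-1.08394531e-04, -4.79818420e-05, -9.99999993e-01],
       [-9.99999263e-01, -1.20921217e-03,  1.08452472e-04]]), 'ft_force': array([ 0.05675657, -0.10390993,  0.3143408 ]), 'ft_torque': array([ 0.01617374, -0.00057349,  0.00737136]), 'grip_width': 0.9988233082561491}
```

View pics/scene0.png

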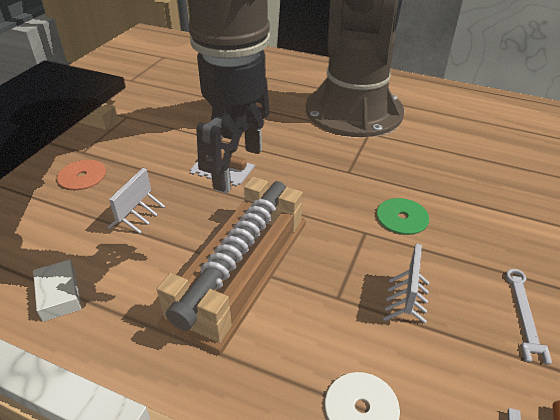

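View pics/side0.png

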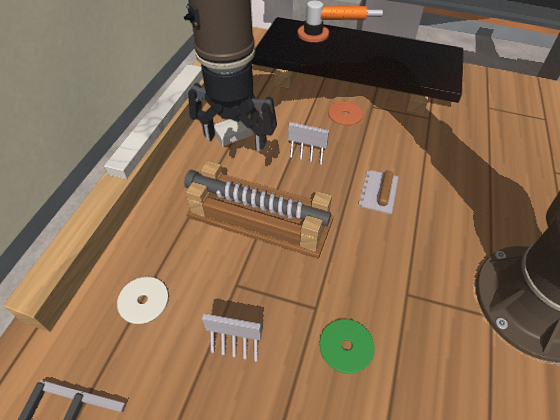

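View pics/wrist0.png

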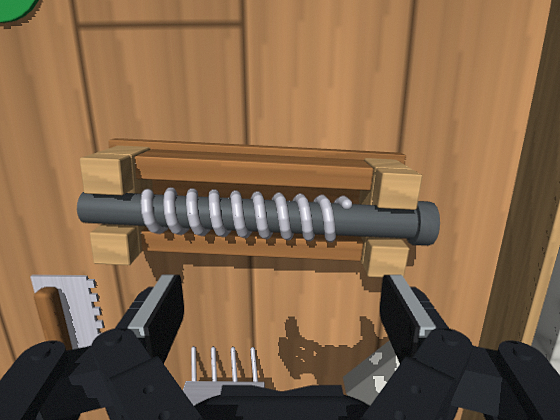

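The scene view shows the four-tooth leaf near (132,197), the five-tooth leaf near (412,270) and the screw from (180,315) to (280,190). In the side view they are near (308,135), (232,330) and (190,178)-(325,217). Next I'll zoom in on them.

```bash
cat > h.py <<'E'
import numpy as np,cv2
from plant import ctrl,cams
def ray(m,p):
    d=cv2.undistortPoints(np.array([[p]],float),m["K"],np.array([m["k1"],0,0,0,0.]))[0,0] if 0 else None
    u=(np.array(p,float)-m["K"][:2,2])/m["K"][0,0]; q=u.copy()
    for _ in range(20): q=u/(1+m["k1"]*(q@q))
    R=m["R"]; return -R.T@m["t"], R.T@np.array([q[0],q[1],1.])/np.linalg.norm([q[0],q[1],1])
def plane(m,p,z):
    o,d=ray(m,p); return o+d*(z-o[2])/d[2]
def tri(m1,p1,m2,p2):
    o1,d1=ray(m1,p1);o2,d2=ray(m2,p2)
    s=np.linalg.lstsq(np.c_[d1,-d2],o2-o1,rcond=None)[0]
    a=o1+s[0]*d1;b=o2+s[1]*d2; return (a+b)/2,np.linalg.norm(a-b)
def proj(m,X):
    c=m["R"]@np.array(X,float)+m["t"];q=c[:2]/c[2];q=q*(1+m["k1"]*(q@q));return q*m["K"][0,0]+m["K"][:2,2]
def crop(img,x0,y0,w,h,s,fn):
    c=cv2.resize(img[y0:y0+h,x0:x0+w],None,fx=s,fy=s,interpolation=cv2.INTER_NEAREST)
    for i in range(0,w,10): cv2.putText(c,str(x0+i),(i*s,8),0,.3,(0,0,255),1); cv2.line(c,(i*s,10),(i*s,15),(0,0,255),1)
    for i in range(0,h,10): cv2.putText(c,str(y0+i),(0,i*s+4),0,.3,(0,0,255),1)
    cv2.imwrite(fn,c)
E
python3 - <<'E'
import cv2,numpy as np
from h import crop
a=cv2.imread("pics/scene0.png");b=cv2.imread("pics/side0.png")
def pair(A,B,fn):
    crop(*A,"/tmp/a.png");crop(*B,"/tmp/b.png")
    x=cv2.imread("/tmp/a.png");y=cv2.imread("/tmp/b.png")
    cv2.imwrite(fn,np.vstack([np.hstack([x,y])]))
pair((a,95,160,80,80,5),(b,275,110,70,80,5),"pics/four.png")
pair((a,375,235,70,95,5),(b,190,300,85,95,5),"pics/five.png")
E
```

```text
(no output)
```

View pics/four.png

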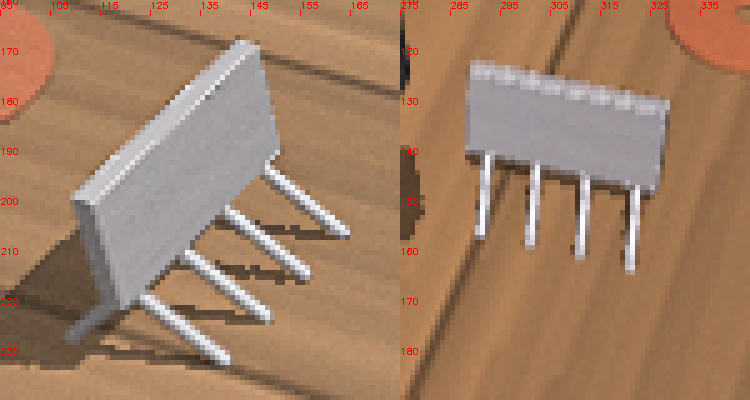

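View pics/five.png

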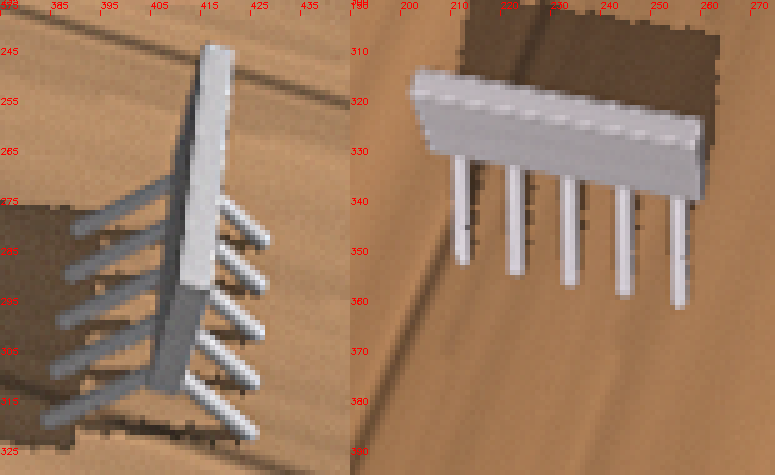

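Run:
```python
from h import *
S=cams.camera_model("scene");D=cams.camera_model("side")
P={"four":[((109.6,199.2),(289,122)),((114,200.6),(288.6,125)),((143,168),(328.8,130)),((146.6,168.8),(328,132.5))],
"five":[((411.2,291.8),(203,313.8)),((417,292.6),(202.4,318.4)),((416.4,244.2),(260.6,323.6)),((421.8,245),(259.4,329.4))]}
for k,v in P.items():
    X=[]
    for a,b in v:
        x,e=tri(S,a,D,b);X.append(x);print(k,x.round(1),round(e,1))
    X=np.array(X);c=X.mean(0);d=X[:2].mean(0)-X[2:].mean(0);print("center",c.round(1),"len",np.linalg.norm(d).round(1),"yaw",np.degrees(np.arctan2(d[1],d[0])).round(1))
W=cams.camera_model("wrist")
# screw shaft visible: scene end cap & wrist
b=cv2.imread("pics/wrist0.png");crop(b,70,130,385,150,2,"pics/wz.png")
a=cv2.imread("pics/scene0.png");crop(a,150,170,160,180,4,"pics/sz.png")
b=cv2.imread("pics/side0.png");crop(b,175,155,170,105,4,"pics/dz.png")
```

```text
four [ 603.  -270.5   84. ] 0.3
four [ 601.4 -262.5   81.7] 1.2
four [ 503.1 -271.4   82.9] 1.2
four [ 502.9 -263.1   82.7] 0.1
center [ 552.6 -266.9   82.8] len 99.2 yaw 0.4
five [597.9 252.7  82.1] 0.1
five [595.7 260.6  81.6] 0.3
five [499.2 240.   82. ] 1.8
five [497.6 249.   81.5] 0.0
center [547.6 250.6  81.8] len 99.1 yaw 7.1
```

View pics/wz.png

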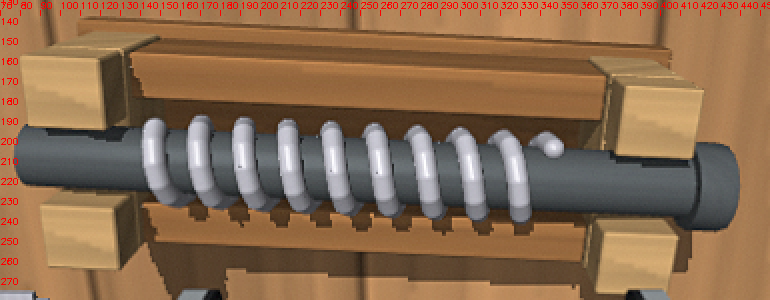

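View pics/dz.png

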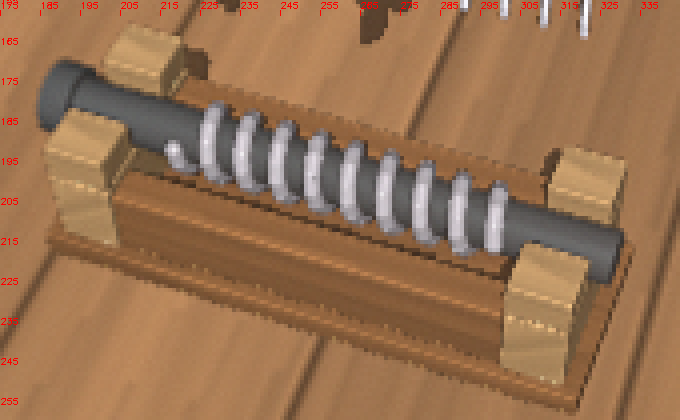

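Run:
```python
from h import *
a=cv2.imread("pics/scene0.png");crop(a,150,175,155,150,4,"pics/sz.png")
```

```text
(no output)
```

View pics/sz.png

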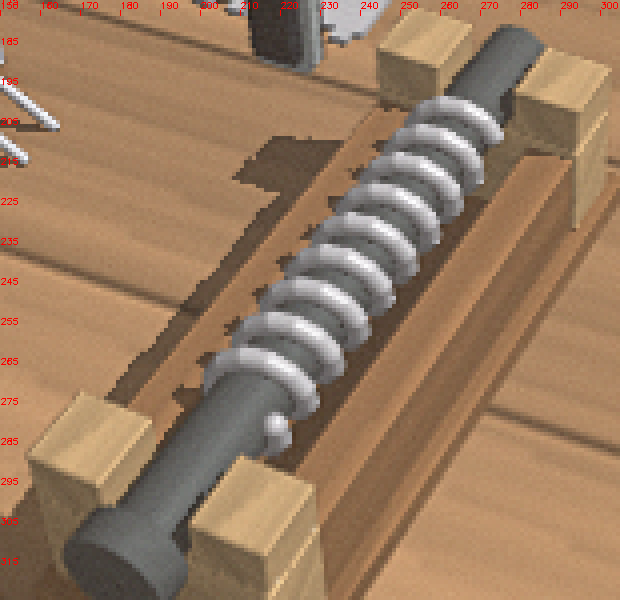

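Run:
```python
from h import *
b=cv2.imread("pics/wrist0.png")
crop(b,75,145,75,125,5,"/tmp/a.png");crop(b,355,150,75,130,5,"/tmp/b.png")
x=cv2.imread("/tmp/a.png");y=cv2.imread("/tmp/b.png");x=cv2.copyMakeBorder(x,0,y.shape[0]-x.shape[0],0,0,0)
h=np.hstack([x,y])[:600];cv2.imwrite("pics/wz2.png",h)
```

```text
(no output)
```

View pics/wz2.png

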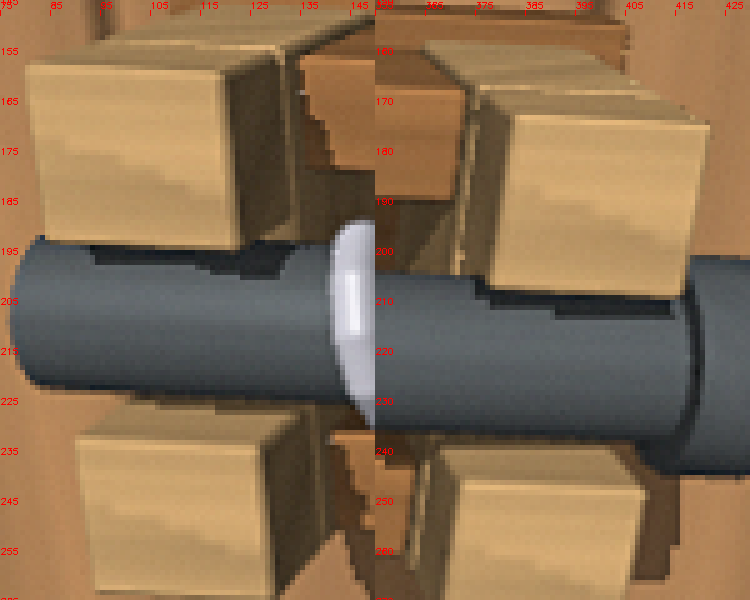

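Run:
```python
from h import *
S=cams.camera_model("scene");D=cams.camera_model("side");W=cams.camera_model("wrist")
for n,w,s in [("B+out",(421.6,175.4),(216.8,313.3)),("B+in",(383,172.4),(229.2,297)),("A+out",(80,157.4),(302.5,192)),("A+in",(119.8,159.4),(293.8,206.3))]:
    x,e=tri(W,w,S,s);print(n,x.round(1),round(e,1))
c={}
for n,w in dict(Ao1=(80,157.4),Ai1=(119.8,159.4),Ao2=(84,192.6),Ai2=(123.4,194.6),Ao3=(91,232.2),Ai3=(127.4,234),Ao4=(94.4,263),Ai4=(129.4,264.4),Bi1=(383,172.4),Bo1=(421.6,175.4),Bi2=(378.4,207.2),Bo2=(416.8,209.2),Bi3=(372.6,245.6),Bo3=(409,248)).items():
    c[n]=plane(W,w,88);print(n,c[n].round(1))
# axis
for z in (70,):
  for n,m,a,b in [("wrist",W,((120,195.2),(120,224.5)),((375,206.2),(375,236.5)))]:
    for p,q in (a,b):
        o,d1=ray(m,p);_,d2=ray(m,q);d=d1+d2;print(n,(o+d*(z-o[2])/d[2]).round(1))
```

```text
B+out [743.4  15.9  87.8] 2.0
B+in [710.9  17.9  86. ] 1.9
A+out [454.4  30.   85.2] 0.9
A+in [482.8  25.6  73.2] 0.1
Ao1 [456.2  30.1  88. ]
Ai1 [489.8  28.3  88. ]
Ao2 [454.2  -0.6  88. ]
Ai2 [488.5  -2.4  88. ]
Ao3 [453.8 -37.6  88. ]
Ai3 [486.8 -39.2  88. ]
Ao4 [451.5 -68.5  88. ]
Ai4 [484.3 -69.7  88. ]
Bi1 [710.5  17.4  88. ]
Bo1 [743.6  14.9  88. ]
Bi2 [709.4 -13.5  88. ]
Bo2 [743.3 -15.3  88. ]
Bi3 [707.5 -50.1  88. ]
Bo3 [740.9 -52.5  88. ]
wrist [474.5 -22.4  70. ]
wrist [712.8 -33.4  70. ]
```

Run:
```python
from h import *
S=cams.camera_model("scene");D=cams.camera_model("side");W=cams.camera_model("wrist")
print(plane(D,(229.6,190.75),70),plane(D,(299.4,209.5),70))
# check four leaf / five leaf consistency in wrist? predicted overlays
c=np.array([598,-28,70.]);y=np.radians(-2.8);u=np.array([np.cos(y),np.sin(y),0]);v=np.array([-u[1],u[0],0]);z=np.array([0,0,1])
for n,m in (("scene",S),("side",D),("wrist",W)):
    im=cv2.imread(f"pics/{n}0.png")
    im=cv2.resize(im,None,fx=2,fy=2) 
    for k in range(-5,6):
        for p,col in ((c+20*k*u+16*z,(0,0,255)),(c+(20*k+10)*u+22*z,(0,255,0))):
            q=proj(m,p)*2+.5;cv2.circle(im,tuple(int(t) for t in q),2,col,-1)
    for a in(-146,-110,110,146):
        for b in(-55,55):
            q=proj(m,c+a*u+b*v+18*z)*2+.5;cv2.circle(im,tuple(int(t) for t in q),3,(255,0,255),-1)
    x,y_=(proj(m,c)*2).astype(int)
    cv2.imwrite(f"pics/ov_{n}.png",im[max(0,y_-220):y_+220,max(0,x-400):x+400])
```

```text
[663.44646802 -28.31773059  70.        ] [506.18064187 -24.4086869   70.        ]
```

View pics/ov_wrist.png

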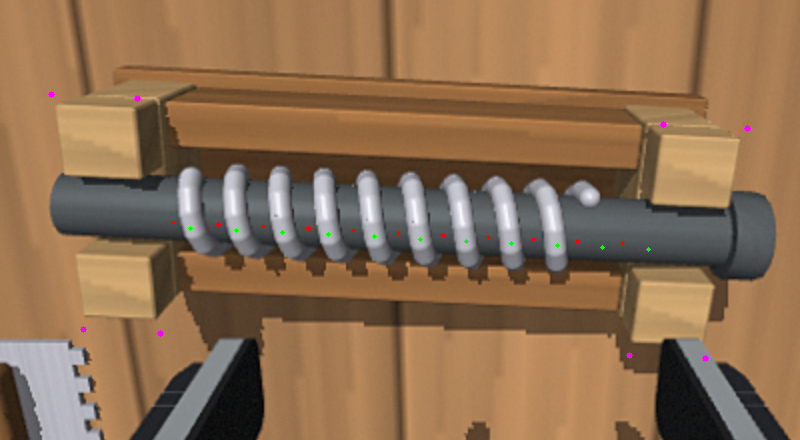

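View pics/ov_scene.png

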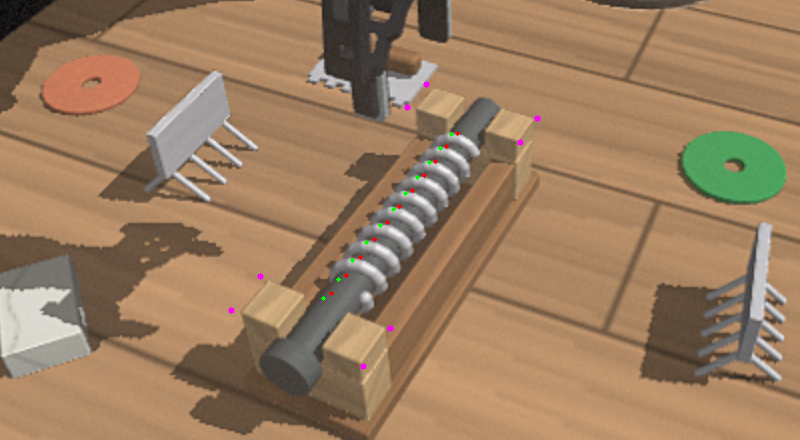

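View pics/ov_side.png

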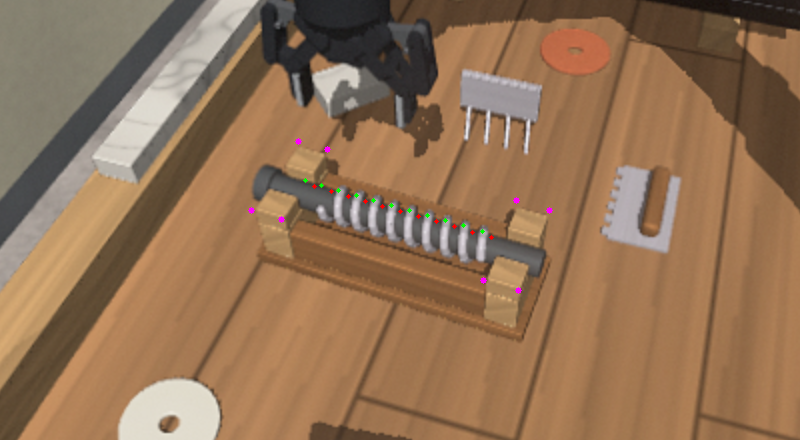

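Read from the overlays: the shaft axis passes about (598,-27), and the green crest dots land on the coils. That puts the screw at roughly (598, -27), yaw -2.9°. Before moving I'll check how close the raised black shelf is.

```bash
python3 - <<'E'
from h import *
S=cams.camera_model("scene");D=cams.camera_model("side")
print(tri(S,(125,80),D,(461,93)), tri(S,(125,80),D,(461,68)))
print(plane(S,(110,128),0),plane(D,(284,85),0),plane(D,(420,108),0),plane(D,(255,65),90),plane(D,(461,93),90))
E
python3 -m inch '[[0,0,0,-0.077,1],[0,0,0,-0.077,1],[0,0,0,-0.077,1],[0,0,0,-0.077,1],[0,0,0,-0.077,1]]' 40
python3 -m inch '[[0,0,0,-0.077,1],[0,0,0,-0.077,1],[0,0,0,-0.077,1],[0,0,0,-0.077,1],[0,0,0,-0.077,1]]'
```

```text
(array([ 194.1607006 , -547.90958423,   68.09356206]), np.float64(10.388073831766025)) (array([ 222.5111542 , -532.26984652,  115.85781136]), np.float64(70.96360188144503))
[ 314.78777944 -515.72496448    0.        ] [ 695.91208301 -531.9541576     0.        ] [ 287.35276465 -547.78023651    0.        ] [ 765.30920763 -474.69331922   90.        ] [ 198.84906688 -523.11668207   90.        ]
t: 0.57
tcp_pos: [624.8, -0.1, 231.0]
eef_rot: [[-0.001, 0.819, 0.573], [-0.0, 0.573, -0.819], [-1.0, -0.001, -0.0]]
ft_force: [0.9, 0.6, -0.5]
grip_width: 1.001
t: 0.98
tcp_pos: [624.8, -0.1, 231.0]
eef_rot: [[-0.001, 0.348, 0.937], [-0.0, 0.937, -0.348], [-1.0, -0.0, -0.001]]
ft_force: [-0.5, 1.1, -0.2]
grip_width: 0.997
```

```bash
python3 -m inch '[[0,0,0,-0.077,1],[0,0,0,-0.077,1],[0,0,0,-0.077,1],[0,-0.95,-0.25,0,1],[0,-0.95,-0.25,0,1]]'
python3 -m inch '[[0,-0.95,-0.25,0,1],[0,-0.95,-0.25,0,1],[0,-0.95,-0.25,0,1],[0.5,-0.8,-0.25,0,1],[0.5,0,0,0,1]]'
python3 - <<'E'
from h import *
s=ctrl.read_state();print(s["tcp_pos"],s["eef_rot"],s["joint_positions"])
cv2.imwrite("pics/w1.png",cams.read_camera("wrist"));cv2.imwrite("pics/s1.png",cams.read_camera("side"))
E
```

```text
t: 1.4
tcp_pos: [605.1, -74.0, 230.9]
eef_rot: [[-0.0, -0.008, 1.0], [0.002, 1.0, 0.008], [-1.0, 0.002, -0.0]]
ft_force: [1.0, -1.9, -0.1]
grip_width: 1.001
t: 1.82
tcp_pos: [562.7, -232.2, 191.4]
eef_rot: [[0.0, 0.009, 1.0], [-0.006, 1.0, -0.009], [-1.0, -0.006, 0.0]]
ft_force: [-0.4, -1.2, 0.0]
grip_width: 0.999
[ 562.67761012 -232.15922972  191.41508686] [[ 2.24116439e-04  9.19339757e-03  9.99957715e-01]
 [-5.79020799e-03  9.99940989e-01 -9.19194606e-03]
 [-9.99983211e-01 -5.78790308e-03  2.77334898e-04]] [ 0.48607076  0.45936878 -0.26623691  1.65005592  0.14140341  1.04897052
  1.73729225]
```

View pics/w1.png

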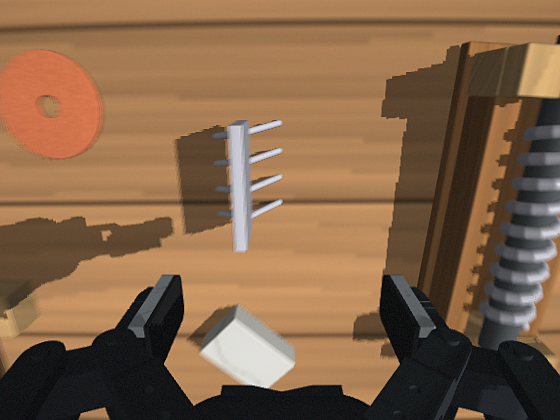

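The wrist view shows the leaf's top edge from about (239,121) to (240,251), standing upright. I'll cast rays for those corners at z = 84.

Run:
```python
from h import *
im=cv2.imread("pics/w1.png");W=cams.camera_model("wrist");crop(im,215,110,80,150,4,"pics/w1z.png")
for p in ((231.5,122),(247.5,121.5),(233,251),(247.5,251)): print(plane(W,p,84).round(1))
```

```text
[ 499.8 -259.2   84. ]
[ 499.5 -248.    84. ]
[ 598.3 -262.5   84. ]
[ 598.3 -251.1   84. ]
```

View pics/w1z.png

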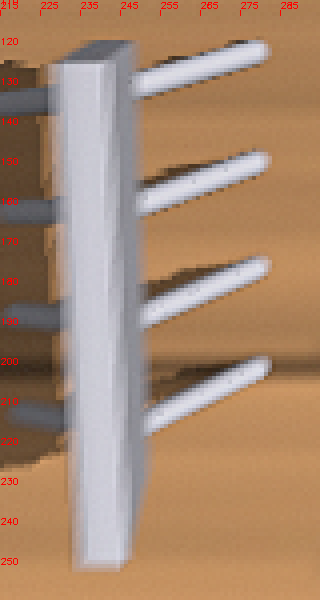

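Run:
```python
from h import *
W=cams.camera_model("wrist");s=ctrl.read_state();print(s["tcp_pos"])
X=np.array([plane(W,p,84) for p in ((229.5,125.5),(241,125.5),(234,251.5),(245.5,251))]);print(X.round(1),X.mean(0))
a=X[2:].mean(0)-X[:2].mean(0);print(np.degrees(np.arctan2(a[1],a[0])))
```

```text
[ 562.37922022 -224.03603032  188.06727094]
[[ 502.2 -260.7   84. ]
 [ 502.2 -252.6   84. ]
 [ 598.7 -261.7   84. ]
 [ 598.3 -252.7   84. ]] [ 550.37663455 -256.9311482    84.        ]
-0.33368627560840397
```

```bash
python3 -m inch '[[0,-0.55,-0.15,0,1],[0,-0.5,-0.12,0,1],[0.8,0,0,0,1],[0.8,0,0,0,1],[0,0,0,0,1]]'
python3 -m inch '[[0,0,0,0,1],[0,0,0,0,1],[0,0,0,0,1],[0,0,0,0,1],[0,0,0,0,1]]'
python3 - <<'E'
from h import *
s=ctrl.read_state();W=cams.camera_model("wrist");im=cams.read_camera("wrist");cv2.imwrite("pics/w2.png",im);print(s["tcp_pos"],s["eef_rot"].round(3))
np.save("/tmp/W.npy",W,allow_pickle=True)
E
```

```text
t: 2.33
tcp_pos: [552.0, -262.1, 122.9]
eef_rot: [[-0.007, -0.003, 1.0], [0.004, 1.0, 0.003], [-1.0, 0.004, -0.007]]
ft_force: [-1.0, 1.0, -1.4]
grip_width: 0.998
t: 2.75
tcp_pos: [555.5, -264.1, 128.8]
eef_rot: [[0.002, -0.002, 1.0], [-0.001, 1.0, 0.002], [-1.0, -0.001, 0.002]]
ft_force: [-0.6, -0.2, -0.3]
grip_width: 1.005
[ 555.48816576 -264.14452799  128.83011108] [[ 0.002 -0.002  1.   ]
 [-0.001  1.     0.002]
 [-1.    -0.001  0.002]]
```

View pics/w2.png

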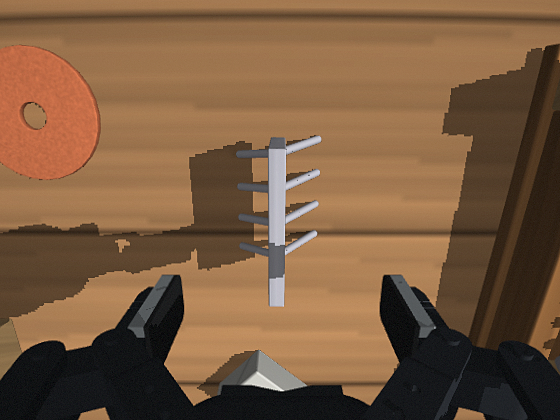

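The leaf sits between the jaws: top strip at columns 269-285, rows 150 to 306.

Run:
```python
from h import *
W=np.load("/tmp/W.npy",allow_pickle=True).item()
X=np.array([plane(W,p,84) for p in ((269.5,150.5),(284.5,150.5),(269.5,305.5),(284.5,305.5))]);print(X.round(1),X.mean(0))
```

```text
[[ 504.1 -271.4   84. ]
 [ 504.  -263.3   84. ]
 [ 601.9 -272.1   84. ]
 [ 601.9 -262.7   84. ]] [ 552.97451818 -267.35750248   84.        ]
```

```bash
python3 -m inch '[[0.5,-0.07,-0.06,0,1],[0.5,0,0,0,1],[0.5,0,0,0,1],[0.45,0,0,0,1],[0,0,0,0,1]]'
python3 -m inch '[[0,0,0,0,1],[0,0,0,0,0.4],[0,0,0,0,0],[0,0,0,0,0],[0,0,0,0,0]]' 60
```

```text
t: 3.22
tcp_pos: [550.1, -266.3, 46.4]
eef_rot: [[-0.005, -0.001, 1.0], [0.002, 1.0, 0.002], [-1.0, 0.002, -0.005]]
ft_force: [-1.4, -0.9, 0.1]
grip_width: 1.003
t: 3.63
tcp_pos: [552.8, -267.2, 50.3]
eef_rot: [[0.001, -0.001, 1.0], [-0.001, 1.0, 0.001], [-1.0, -0.001, 0.001]]
ft_force: [0.6, 0.3, 0.1]
grip_width: 0.453
```

```bash
python3 -m inch '[[0,0,0,0,0],[0,0,0,0,0],[0,0,0,0,0],[0,0,0,0,0],[0,0,0,0,0]]'
python3 -m inch '[[0,0,0,0,0],[-0.2,0,0,0,0],[-0.3,0,0,0,0],[-0.3,0,0,0,0],[0,0,0,0,0]]'
```

```text
t: 4.05
tcp_pos: [553.0, -267.1, 49.7]
eef_rot: [[0.002, -0.001, 1.0], [-0.0, 1.0, 0.001], [-1.0, -0.0, 0.002]]
ft_force: [3.3, -0.9, 2.3]
grip_width: 0.11
t: 4.47
tcp_pos: [553.4, -267.4, 84.3]
eef_rot: [[0.003, -0.001, 1.0], [-0.001, 1.0, 0.001], [-1.0, -0.001, 0.003]]
ft_force: [0.6, -0.1, -2.9]
grip_width: 0.106
```

```bash
python3 -m inch '[[-0.5,0,0,0,0],[-0.5,0.1,0,0,0],[-0.5,0.3,0.05,0,0],[-0.5,0.6,0.1,0,0],[0,0.8,0.15,0,0]]'
python3 -m inch '[[0,0.9,0.2,0,0],[0,0.9,0.2,0,0],[0,0.9,0.2,0,0],[0,0.8,0.15,0.016,0],[0,0.6,0.1,0.016,0]]'
python3 -m inch '[[0,0.1,0,0,0],[0,0,0,0,0],[0,0,0,0,0],[0,0,0,0,0],[0,0,0,0,0]]'
python3 - <<'E'
from h import *
s=ctrl.read_state();W=cams.camera_model("wrist");im=cams.read_camera("wrist");cv2.imwrite("pics/w3.png",im);cv2.imwrite("pics/d3.png",cams.read_camera("side"));print(s["tcp_pos"],s["eef_rot"].round(3))
np.save("/tmp/W.npy",W,allow_pickle=True)
E
```

```text
t: 4.88
tcp_pos: [565.5, -197.8, 165.6]
eef_rot: [[0.006, 0.003, 1.0], [-0.003, 1.0, -0.003], [-1.0, -0.003, 0.006]]
ft_force: [1.7, 0.6, -3.3]
grip_width: 0.108
t: 5.3
tcp_pos: [598.5, -27.0, 161.7]
eef_rot: [[0.0, 0.047, 0.999], [0.001, 0.999, -0.047], [-1.0, 0.001, 0.0]]
ft_force: [0.5, 0.2, -4.2]
grip_width: 0.108
t: 5.72
tcp_pos: [598.4, -29.0, 161.2]
eef_rot: [[-0.0, 0.051, 0.999], [-0.001, 0.999, -0.051], [-1.0, -0.001, -0.0]]
ft_force: [0.6, 0.0, -3.8]
grip_width: 0.107
[598.39472054 -28.98974601 161.24897685] [[-0.     0.051  0.999]
 [-0.001  0.999 -0.051]
 [-1.    -0.001 -0.   ]]
```

View pics/w3.png

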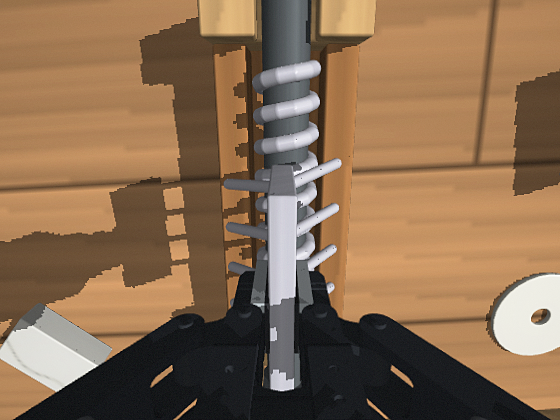

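View pics/d3.png

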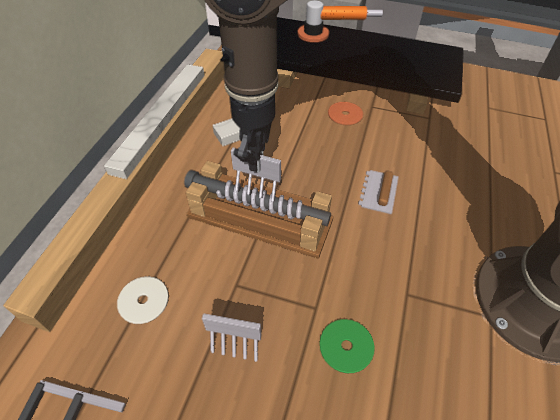

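The leaf is held in line over the screw. The bare shaft shows at columns 262-311, rows 0-60. This view lets me refine the axis and the crest phase.

Run:
```python
from h import *
W=np.load("/tmp/W.npy",allow_pickle=True).item();im=cv2.imread("pics/w3.png")
crop(im,190,0,190,200,3,"pics/w3z.png")
o,d1=ray(W,(262.5,40));_,d2=ray(W,(311,40));d=d1+d2;print((o+d*(70-o[2])/d[2]).round(1))
# tri-heights: leaf feet? top-face
print(o)
```

```text
[486.3 -20.7  70. ]
[517.17189051 -25.33172369 303.8073942 ]
```

View pics/w3z.png

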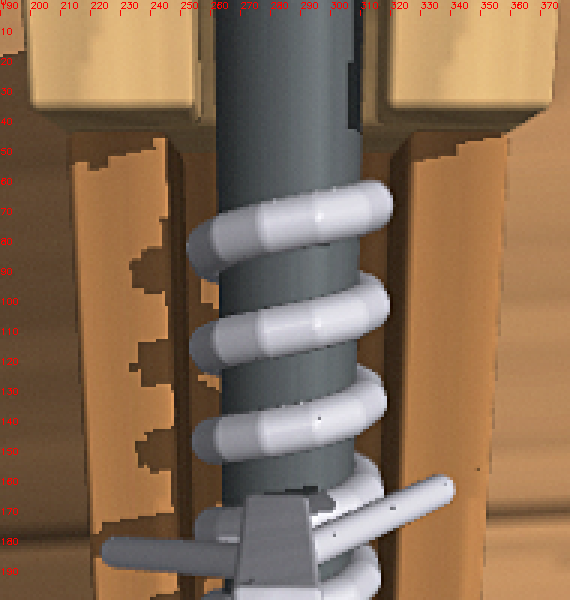

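Run:
```python
from h import *
W=np.load("/tmp/W.npy",allow_pickle=True).item()
for p in ((200,36),(254.5,36),(320,36),(372,36)): print("blk",plane(W,p,88).round(1))
for p in ((288,72),(288,105.5),(287.5,137.5)): print("crest",plane(W,p,88).round(1))
```

```text
blk [484.  -70.2  88. ]
blk [485.7 -39.2  88. ]
blk [487.5  -2.1  88. ]
blk [488.8  27.4  88. ]
crest [505.9 -21.1  88. ]
crest [524.7 -21.9  88. ]
crest [543.7 -23.1  88. ]
```

```bash
python3 -m inch '[[0.4,0.06,0,0,0],[0.3,0,0,0,0],[0.1,0,0,0,0],[0,0,0,0,0],[0,0,0,0,0]]'
python3 -m inch '[[0.04,0,0,0,0],[0.04,0,0,0,0],[0,0,0,0,0],[0,0,0,0,0],[0,0,0,0,0]]'
```

```text
t: 6.23
tcp_pos: [598.6, -24.9, 129.1]
eef_rot: [[-0.001, 0.049, 0.999], [-0.0, 0.999, -0.049], [-1.0, -0.0, -0.001]]
ft_force: [0.2, 0.3, -3.5]
grip_width: 0.107
t: 6.65
tcp_pos: [598.9, -24.5, 126.3]
eef_rot: [[0.0, 0.049, 0.999], [0.0, 0.999, -0.049], [-1.0, 0.0, 0.0]]
ft_force: [0.3, -0.7, -3.3]
grip_width: 0.107
```

```bash
python3 -m inch '[[0.04,-0.04,0,0,0],[0.04,0,0,0,0],[0,0,0,0,0],[0,0,0,0,0],[0,0,0,0,0]]'
python3 -m inch '[[0.04,0,0,0,0],[0,0,0,0,0],[0.04,0,0,0,0],[0,0,0,0,0],[0,0,0,0,0]]'
```

```text
t: 7.07
tcp_pos: [598.7, -26.2, 122.9]
eef_rot: [[-0.0, 0.049, 0.999], [0.0, 0.999, -0.049], [-1.0, 0.0, -0.0]]
ft_force: [-0.4, 0.3, -3.6]
grip_width: 0.11
t: 7.48
tcp_pos: [599.4, -26.2, 121.2]
eef_rot: [[0.002, 0.049, 0.999], [-0.0, 0.999, -0.049], [-1.0, -0.0, 0.002]]
ft_force: [-3.4, -1.0, 11.0]
grip_width: 0.11
```

```bash
python3 -m inch '[[-0.01,0,0,0,0],[0,0,0,0,0],[0,0,0,0,0],[0,0,0,0,0],[0,0,0,0,0]]'
python3 - <<'E'
from h import *
s=ctrl.read_state();W=cams.camera_model("wrist");im=cams.read_camera("wrist");sc=cams.read_camera("scene");print(s["tcp_pos"],s["eef_rot"].round(3),s["ft_force"])
crop(sc,150,120,155,150,4,"pics/s4.png");cv2.imwrite("pics/w4.png",im)
E
```

```text
t: 7.9
tcp_pos: [599.3, -26.2, 121.4]
eef_rot: [[0.002, 0.049, 0.999], [-0.0, 0.999, -0.049], [-1.0, -0.0, 0.002]]
ft_force: [-2.2, 0.4, 9.4]
grip_width: 0.104
[599.334515   -26.2478973  121.37262525] [[ 0.002  0.049  0.999]
 [-0.     0.999 -0.049]
 [-1.    -0.     0.002]] [-2.19777079  0.39088459  9.43759858]
```

View pics/s4.png

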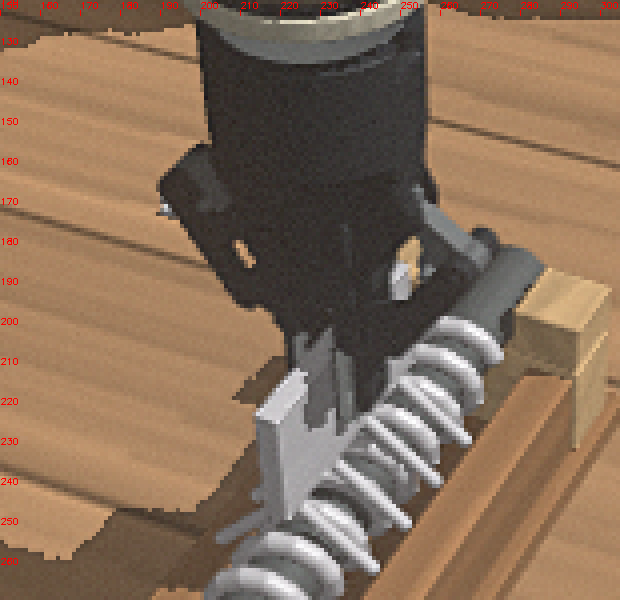

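View pics/w4.png

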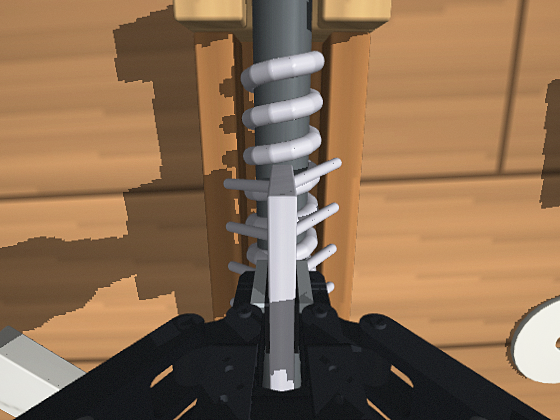

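The scene and wrist views show the four-tooth leaf across the coils, held upright, with the teeth on the crests. The contact force is about 13 N. I'll put it back on the bench now.

```bash
python3 -m inch '[[-0.5,0,0,0,0],[-0.5,0,0,0,0],[0,-0.5,-0.08,0,0],[0,-0.9,-0.12,0,0],[0,-0.9,-0.12,0,0]]'
python3 -m inch '[[0,-0.9,-0.12,0,0],[0,-0.9,-0.12,0,0],[0,-0.9,-0.12,0,0],[0,-0.6,-0.1,0,0],[0,-0.4,-0.07,0,0]]'
python3 -m inch '[[0.5,0,0,0,0],[0.6,0,0,0,0],[0.6,0,0,0,0],[0.5,0,0,0,0],[0.2,0,0,0,0]]'
python3 -m inch '[[0,0,0,0,0],[0,0,0,0,0],[0,0,0,0,0],[0,0,0,0,0],[0,0,0,0,0]]'
```

```text
t: 8.42
tcp_pos: [581.7, -116.7, 160.5]
eef_rot: [[0.001, 0.045, 0.999], [0.001, 0.999, -0.045], [-1.0, 0.001, 0.001]]
ft_force: [0.8, -1.7, -3.3]
grip_width: 0.107
t: 8.83
tcp_pos: [551.4, -268.5, 159.7]
eef_rot: [[-0.001, 0.053, 0.999], [-0.002, 0.999, -0.053], [-1.0, -0.002, -0.001]]
ft_force: [0.2, 0.7, -4.2]
grip_width: 0.106
t: 9.25
tcp_pos: [551.2, -263.6, 61.0]
eef_rot: [[-0.004, 0.049, 0.999], [0.002, 0.999, -0.049], [-1.0, 0.002, -0.004]]
ft_force: [-0.2, 0.1, -4.6]
grip_width: 0.107
t: 9.67
tcp_pos: [553.8, -264.5, 65.4]
eef_rot: [[0.002, 0.049, 0.999], [-0.001, 0.999, -0.049], [-1.0, -0.001, 0.002]]
ft_force: [0.3, 0.1, -3.5]
grip_width: 0.105
```

```bash
python3 -m inch '[[0.15,0,0,0,0],[0.15,0,0,0,0],[0,0,0,0,0],[0,0,0,0,0],[0,0,0,0,0]]'
python3 -m inch '[[0.05,0,0,0,0],[0,0,0,0,0],[0.04,0,0,0,0],[0,0,0,0,0],[0,0,0,0,0]]'
```

```text
t: 10.08
tcp_pos: [552.9, -264.2, 51.9]
eef_rot: [[-0.0, 0.049, 0.999], [0.0, 0.999, -0.049], [-1.0, 0.0, -0.0]]
ft_force: [0.2, -0.2, -4.3]
grip_width: 0.107
t: 10.5
tcp_pos: [553.6, -264.5, 49.7]
eef_rot: [[0.001, 0.049, 0.999], [-0.001, 0.999, -0.049], [-1.0, -0.001, 0.001]]
ft_force: [-2.4, 0.0, 6.0]
grip_width: 0.109
```

Contact with the bench at TCP height 49.7, the same as before the grasp. I'll release it.

```bash
python3 -m inch '[[-0.02,0,0,0,0.1],[0,0,0,0,0.3],[0,0,0,0,0.5],[0,0,0,0,1],[0,0,0,0,1]]'
python3 -m inch '[[0,0,0,0,1],[0,0,0,0,1],[0,0,0,0,1],[-0.4,0,0,0,1],[-0.6,0,0,0,1]]'
python3 -m inch '[[-0.7,0,0,0,1],[-0.7,0,0,0,1],[-0.7,0,0,0,1],[-0.5,0,0,0,1],[0,0,0,0,1]]'
python3 - <<'E'
from h import *
print(ctrl.read_state()["tcp_pos"])
W=cams.camera_model("wrist");im=cams.read_camera("wrist");crop(im,180,80,200,200,3,"pics/w5.png")
np.save("/tmp/W.npy",W,allow_pickle=True)
E
```

```text
t: 10.92
tcp_pos: [553.1, -264.2, 49.3]
eef_rot: [[0.0, 0.049, 0.999], [-0.0, 0.999, -0.049], [-1.0, 0.0, 0.0]]
ft_force: [-1.1, -0.1, -0.0]
grip_width: 0.674
t: 11.33
tcp_pos: [551.3, -263.6, 87.5]
eef_rot: [[-0.004, 0.049, 0.999], [0.002, 0.999, -0.049], [-1.0, 0.002, -0.004]]
ft_force: [0.4, -0.2, 0.2]
grip_width: 0.996
t: 11.75
tcp_pos: [555.4, -264.9, 198.2]
eef_rot: [[0.007, 0.049, 0.999], [-0.003, 0.999, -0.049], [-1.0, -0.002, 0.007]]
ft_force: [0.2, 0.7, -0.7]
grip_width: 1.0
[ 555.40828819 -264.94868667  198.22829755]
```

View pics/w5.png

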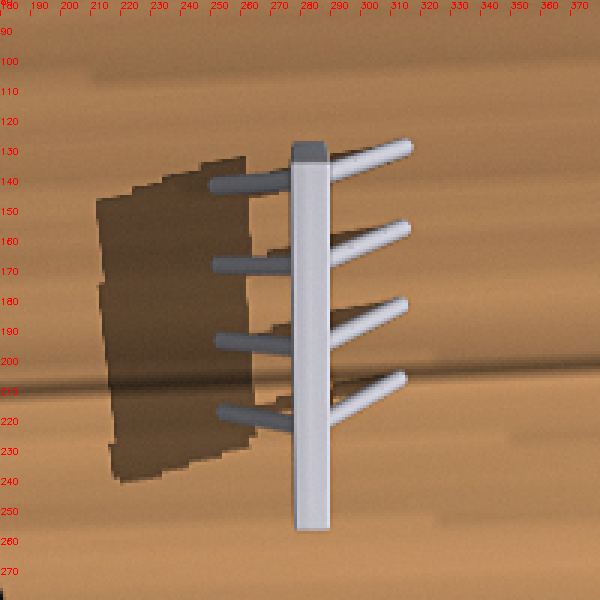

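It stands upright at its old place (top strip at columns 277-290). Next I'll move to the five-tooth leaf.

```bash
python3 -m inch '[[0,0.5,-0.03,0,1],[0,0.95,-0.06,0,1],[0,0.95,-0.06,0,1],[0,0.95,-0.06,0,1],[0,0.95,-0.06,0,1]]'
python3 -m inch '[[0,0.95,-0.06,0,1],[0,0.95,-0.06,0,1],[0,0.95,-0.06,0,1],[0,0.95,-0.06,0,1],[0,0.95,-0.06,0,1]]'
python3 -m inch '[[0,0.95,-0.06,0,1],[0,0.95,-0.06,0,1],[0,0.95,-0.06,0,1],[0.2,0.6,-0.04,0,1],[0,0.35,-0.03,0,1]]'
python3 -m inch '[[0.3,0,0,-0.056,1],[0.3,0,0,-0.055,1],[0,0,0,0,1],[0,0,0,0,1],[0,0,0,0,1]]'
python3 - <<'E'
from h import *
s=ctrl.read_state();print(s["tcp_pos"],s["eef_rot"].round(3))
W=cams.camera_model("wrist");im=cams.read_camera("wrist");crop(im,180,80,200,200,3,"pics/w6.png")
np.save("/tmp/W.npy",W,allow_pickle=True)
E
```

```text
t: 12.22
tcp_pos: [549.6, -90.3, 192.1]
eef_rot: [[-0.002, 0.049, 0.999], [0.0, 0.999, -0.049], [-1.0, 0.0, -0.002]]
ft_force: [0.1, 0.6, -0.4]
grip_width: 1.001
t: 12.63
tcp_pos: [546.9, 100.0, 192.2]
eef_rot: [[-0.002, 0.049, 0.999], [-0.0, 0.999, -0.049], [-1.0, -0.001, -0.002]]
ft_force: [1.7, -0.4, 0.9]
grip_width: 1.0
t: 13.05
tcp_pos: [543.2, 254.5, 183.1]
eef_rot: [[-0.003, 0.044, 0.999], [0.0, 0.999, -0.044], [-1.0, 0.0, -0.003]]
ft_force: [-0.2, -1.1, -0.5]
grip_width: 0.997
t: 13.47
tcp_pos: [545.6, 250.0, 161.4]
eef_rot: [[-0.0, -0.121, 0.993], [-0.0, 0.993, 0.121], [-1.0, -0.0, -0.0]]
ft_force: [-0.7, -0.3, -0.4]
grip_width: 1.0
[545.57074954 249.96214913 161.44109896] [[-0.    -0.121  0.993]
 [-0.     0.993  0.121]
 [-1.    -0.    -0.   ]]
```

View pics/w6.png

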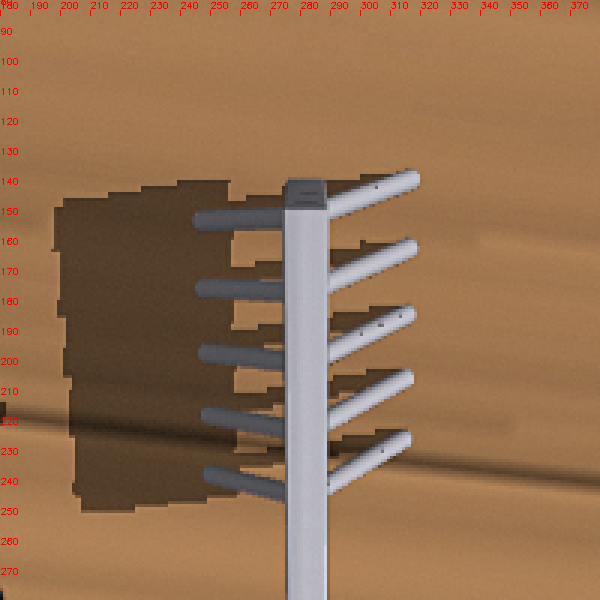

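The five-tooth leaf is aligned with the tool. Its top strip spans columns 275-289 with the far end at row 149.5.

Run:
```python
from h import *
W=np.load("/tmp/W.npy",allow_pickle=True).item();t=np.array([545.57,249.96,0]);y=np.array([-.121,.993,0]);z=np.array([.993,.121,0])
for p in((275,149.5),(289,149.5),(275.5,278),(289,278)):
    X=plane(W,p,84);print(X.round(1),"tool y,z",((X-t)@y).round(1),((X-t)@z).round(1))
```

```text
[499.5 239.5  84. ] tool y,z -4.8 -47.0
[498.4 248.3  84. ] tool y,z 4.1 -47.1
[591.1 250.7  84. ] tool y,z -4.8 45.3
[589.9 260.3  84. ] tool y,z 4.9 45.3
```

```bash
python3 -m inch '[[0.7,0,0.06,0,1],[0.7,0,0,0,1],[0.6,0,0,0,1],[0.5,0,0,0,1],[0.28,0,0,0,1]]'
python3 -m inch '[[0,0,0,0,1],[0,0,0,0,1],[0,0,0,0,1],[0,0,0,0,0.4],[0,0,0,0,0.2]]' 60
python3 -m inch '[[0,0,0,0,0],[0,0,0,0,0],[0,0,0,0,0],[0,0,0,0,0],[0,0,0,0,0]]'
python3 -m inch '[[0,0,0,0,0],[0,0,0,0,0],[0,0,0,0,0],[0,0,0,0,0],[0,0,0,0,0]]'
```

```text
t: 13.93
tcp_pos: [547.2, 250.2, 48.5]
eef_rot: [[-0.001, -0.123, 0.992], [-0.001, 0.992, 0.123], [-1.0, -0.001, -0.002]]
ft_force: [1.0, -1.0, 0.7]
grip_width: 0.998
t: 14.35
tcp_pos: [548.5, 251.5, 51.5]
eef_rot: [[0.002, -0.125, 0.992], [0.001, 0.992, 0.125], [-1.0, 0.001, 0.002]]
ft_force: [-0.6, 0.3, -0.1]
grip_width: 0.753
t: 14.77
tcp_pos: [548.0, 251.1, 50.3]
eef_rot: [[0.001, -0.125, 0.992], [0.0, 0.992, 0.125], [-1.0, 0.0, 0.001]]
ft_force: [0.6, -0.3, 0.9]
grip_width: 0.105
t: 15.18
tcp_pos: [548.2, 251.0, 50.3]
eef_rot: [[0.001, -0.125, 0.992], [0.0, 0.992, 0.125], [-1.0, 0.0, 0.001]]
ft_force: [1.9, -0.7, 3.6]
grip_width: 0.108
```

```bash
python3 -m inch '[[-0.3,0,0,0,0],[-0.6,0,0,0,0],[-0.7,0,0,0,0],[-0.7,0,0,0,0],[-0.5,-0.3,0,0,0]]'
python3 -m inch '[[0,-0.7,0.04,0,0],[0,-0.9,0.05,0,0],[0,-0.9,0.05,0,0],[0,-0.9,0.05,0,0],[0,-0.9,0.05,0,0]]'
python3 -m inch '[[0,-0.9,0.05,0,0],[0,-0.8,0.03,0,0],[0,-0.5,0,0,0],[0,-0.25,0,0.055,0],[0,0,0,0.055,0]]'
python3 -m inch '[[0,0,0,0,0],[0,0,0,0,0],[0,0,0,0,0],[0,0,0,0,0],[0,0,0,0,0]]'
python3 - <<'E'
from h import *
s=ctrl.read_state();print(s["tcp_pos"],s["eef_rot"].round(3))
W=cams.camera_model("wrist");im=cams.read_camera("wrist");cv2.imwrite("pics/w7.png",im);crop(im,190,0,190,200,3,"pics/w7z.png")
np.save("/tmp/W7.npy",W,allow_pickle=True)
E
```

```text
t: 15.6
tcp_pos: [547.9, 242.5, 164.8]
eef_rot: [[-0.0, -0.129, 0.992], [0.003, 0.992, 0.129], [-1.0, 0.003, 0.0]]
ft_force: [1.4, 1.4, -2.5]
grip_width: 0.111
t: 16.02
tcp_pos: [579.2, 68.4, 162.3]
eef_rot: [[-0.002, -0.126, 0.992], [0.0, 0.992, 0.126], [-1.0, 0.0, -0.002]]
ft_force: [0.5, 0.0, -2.3]
grip_width: 0.107
t: 16.43
tcp_pos: [594.9, -31.2, 161.9]
eef_rot: [[-0.002, 0.056, 0.998], [-0.001, 0.998, -0.056], [-1.0, -0.001, -0.002]]
ft_force: [0.0, -0.0, -1.9]
grip_width: 0.108
t: 16.85
tcp_pos: [595.6, -26.4, 162.2]
eef_rot: [[-0.0, 0.045, 0.999], [0.0, 0.999, -0.045], [-1.0, 0.0, -0.0]]
ft_force: [0.7, -0.9, -3.4]
grip_width: 0.11
[595.55558256 -26.4236849  162.1531054 ] [[-0.     0.045  0.999]
 [ 0.     0.999 -0.045]
 [-1.     0.    -0.   ]]
```

View pics/w7z.png

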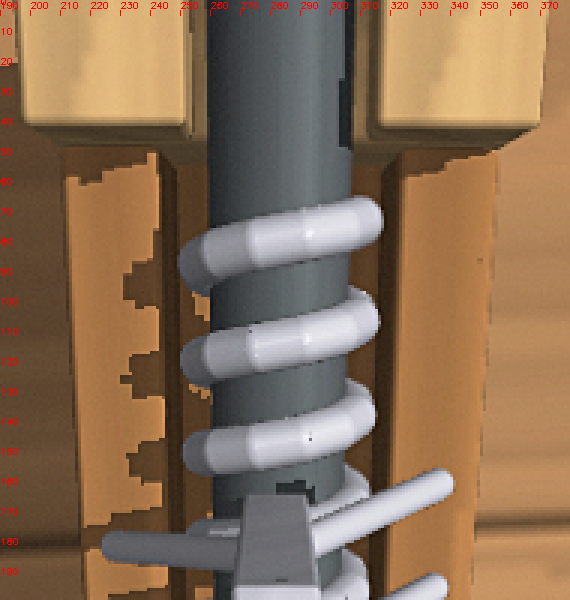

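Run:
```python
from h import *
W=np.load("/tmp/W7.npy",allow_pickle=True).item();t=np.array([595.56,-26.42,0]);y=np.array([.045,.999,0]);z=np.array([.999,-.045,0])
def f(n,p,h):
    X=plane(W,p,h);print(n,X.round(1),"y,z",((X-t)@y).round(1),((X-t)@z).round(1))
for h in (84,88,92):
  for p in((284,77),(283.5,110.5),(283,143)): f("crest%d"%h,p,h)
for p in((270,194),(295.5,194)): f("leaf end",p,196.5)
for p in((198,41),(252,41),(316,41),(369,41)): f("blk",p,88)
o,d1=ray(W,(260.5,50));_,d2=ray(W,(306.5,50));d=d1+d2;X=o+d*(70-o[2])/d[2];print("axis",X,(X-t)@y,(X-t)@z)
```

```text
crest84 [505.4 -21.5  84. ] y,z 0.9 -90.3
crest84 [524.8 -22.6  84. ] y,z 0.6 -70.8
crest84 [544.7 -23.7  84. ] y,z 0.4 -50.9
crest88 [505.6 -21.5  88. ] y,z 0.9 -90.1
crest88 [524.6 -22.6  88. ] y,z 0.6 -71.0
crest88 [544.1 -23.7  88. ] y,z 0.4 -51.5
crest92 [505.7 -21.5  92. ] y,z 0.8 -90.0
crest92 [524.4 -22.6  92. ] y,z 0.6 -71.2
crest92 [543.6 -23.7  92. ] y,z 0.4 -52.0
leaf end [545.5 -28.5 196.5] y,z -4.3 -49.9
leaf end [545.8 -20.2 196.5] y,z 3.9 -50.0
blk [483.8 -69.9  88. ] y,z -48.5 -109.7
blk [485.3 -39.   88. ] y,z -17.5 -109.6
blk [486.9  -2.4  88. ] y,z 19.1 -109.6
blk [488.1  27.9  88. ] y,z 49.5 -109.8
axis [488.93140652 -21.00887509  70.        ] 0.6074270833844481 -106.76546550949023
```

View pics/w7.png

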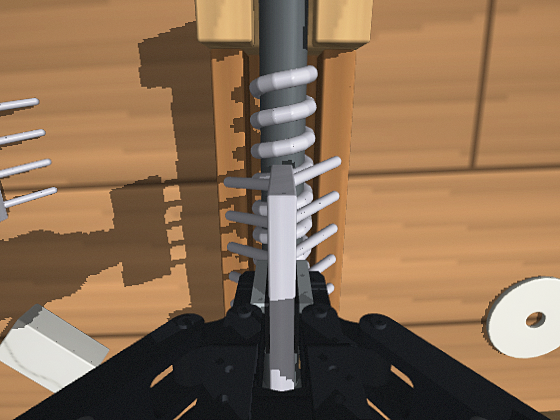

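Everything agrees in the tool frame: the bearer face is at -110, the crests at -90/-71/-51, the leaf centre at 0, and the lateral offset is under 1 mm. Lowering the leaf.

```bash
python3 -m inch '[[0.4,0.01,0,0,0],[0.3,0,0,0,0],[0.1,0,0,0,0],[0.05,0,0,0,0],[0,0,0,0,0]]'
python3 -m inch '[[0.05,0,0,0,0],[0.05,0,0,0,0],[0.05,0,0,0,0],[0,0,0,0,0],[0,0,0,0,0]]'
python3 -m inch '[[0.04,0,0,0,0],[0.04,0,0,0,0],[0,0,0,0,0],[0,0,0,0,0],[0,0,0,0,0]]'
```

```text
t: 17.32
tcp_pos: [595.4, -26.7, 127.6]
eef_rot: [[-0.001, 0.047, 0.999], [0.0, 0.999, -0.047], [-1.0, -0.0, -0.001]]
ft_force: [0.1, -0.1, -3.2]
grip_width: 0.108
t: 17.73
tcp_pos: [595.8, -26.7, 122.2]
eef_rot: [[0.0, 0.047, 0.999], [0.0, 0.999, -0.047], [-1.0, 0.0, 0.0]]
ft_force: [-0.1, 0.6, -3.2]
grip_width: 0.105
t: 18.15
tcp_pos: [595.8, -26.7, 118.9]
eef_rot: [[0.0, 0.047, 0.999], [0.0, 0.999, -0.047], [-1.0, 0.0, 0.0]]
ft_force: [0.9, 0.1, -3.1]
grip_width: 0.111
```

Already below crest height with no contact, so the teeth are entering the grooves. Continuing down.

```bash
python3 -m inch '[[0.04,0,0,0,0],[0.04,0,0,0,0],[0,0,0,0,0],[0,0,0,0,0],[0,0,0,0,0]]'
python3 -m inch '[[0.03,0,0,0,0],[0,0,0,0,0],[0.03,0,0,0,0],[0,0,0,0,0],[0,0,0,0,0]]'
```

```text
t: 18.57
tcp_pos: [595.7, -26.7, 115.7]
eef_rot: [[-0.0, 0.047, 0.999], [0.0, 0.999, -0.047], [-1.0, 0.0, -0.0]]
ft_force: [-0.3, 0.3, -3.3]
grip_width: 0.113
t: 18.98
tcp_pos: [595.8, -26.6, 113.3]
eef_rot: [[0.0, 0.047, 0.999], [0.0, 0.999, -0.047], [-1.0, 0.0, 0.0]]
ft_force: [1.0, 0.6, -2.9]
grip_width: 0.108
```

```bash
python3 -m inch '[[0.03,0,0,0,0],[0,0,0,0,0],[0,0,0,0,0],[0,0,0,0,0],[0,0,0,0,0]]'
python3 -m inch '[[0.02,0,0,0,0],[0,0,0,0,0],[0,0,0,0,0],[0,0,0,0,0],[0,0,0,0,0]]'
```

```text
t: 19.4
tcp_pos: [596.1, -26.3, 112.6]
eef_rot: [[0.001, 0.047, 0.999], [0.0, 0.999, -0.047], [-1.0, 0.0, 0.001]]
ft_force: [-1.2, 2.8, 5.5]
grip_width: 0.108
t: 19.82
tcp_pos: [596.2, -26.3, 112.6]
eef_rot: [[0.001, 0.047, 0.999], [0.0, 0.999, -0.047], [-1.0, 0.0, 0.001]]
ft_force: [-3.6, 2.5, 12.6]
grip_width: 0.104
```

Home: contact at TCP height 112.6, so the plate point is about 122 mm up, 52 mm above the axis. Releasing.

```bash
python3 -m inch '[[-0.03,0,0,0,0.1],[0,0,0,0,0.2],[0,0,0,0,0.3],[0,0,0,0,0.5],[0,0,0,0,0.7]]'
python3 -m inch '[[0,0,0,0,0.7],[0,0,0,0,0.7],[0,0,0,0,0.7],[-0.2,0,0,0,0.7],[-0.4,0,0,0,0.7]]'
python3 -m inch '[[-0.6,0,0,0,0.7],[-0.7,0,0,0,0.7],[-0.7,0,0,0,0.7],[0,0,0,0,0.7],[0,0,0,0,0.7]]'
python3 -m inch '[[0,0,0,0,0.7],[0,0,0,0,0.7],[0,0,0,0,0.7],[0,0,0,0,0.7],[0,0,0,0,0.7]]'
python3 - <<'E'
from h import *
s=ctrl.read_state();print(s["tcp_pos"],s["ft_force"])
W=cams.camera_model("wrist");im=cams.read_camera("wrist");np.save("/tmp/W8.npy",W,allow_pickle=True)
cv2.imwrite("pics/w8.png",im);sc=cams.read_camera("scene");sd=cams.read_camera("side")
cv2.imwrite("pics/sc8.png",sc);cv2.imwrite("pics/sd8.png",sd)
crop(sc,80,150,200,150,4,"pics/s8.png");crop(sd,175,105,190,145,4,"pics/d8.png")
E
```

```text
t: 20.23
tcp_pos: [595.7, -27.1, 112.2]
eef_rot: [[-0.0, 0.047, 0.999], [-0.0, 0.999, -0.047], [-1.0, -0.0, -0.0]]
ft_force: [-0.5, -0.9, 0.3]
grip_width: 0.573
t: 20.65
tcp_pos: [594.5, -26.8, 135.5]
eef_rot: [[-0.003, 0.047, 0.999], [-0.0, 0.999, -0.047], [-1.0, -0.0, -0.003]]
ft_force: [-0.3, 0.4, 0.4]
grip_width: 0.7
t: 21.07
tcp_pos: [596.9, -26.6, 218.9]
eef_rot: [[0.004, 0.047, 0.999], [-0.0, 0.999, -0.047], [-1.0, 0.0, 0.004]]
ft_force: [-0.4, -0.7, -0.9]
grip_width: 0.7
t: 21.48
tcp_pos: [595.5, -26.7, 215.9]
eef_rot: [[-0.001, 0.047, 0.999], [0.0, 0.999, -0.047], [-1.0, 0.0, -0.001]]
ft_force: [-0.4, 0.0, -0.3]
grip_width: 0.698
[595.45006876 -26.74202893 215.86102229] [-0.41244041  0.02973369 -0.33567651]
```

View pics/w8.png

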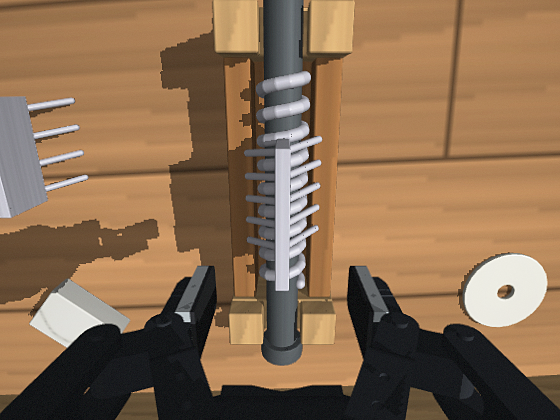

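View pics/s8.png

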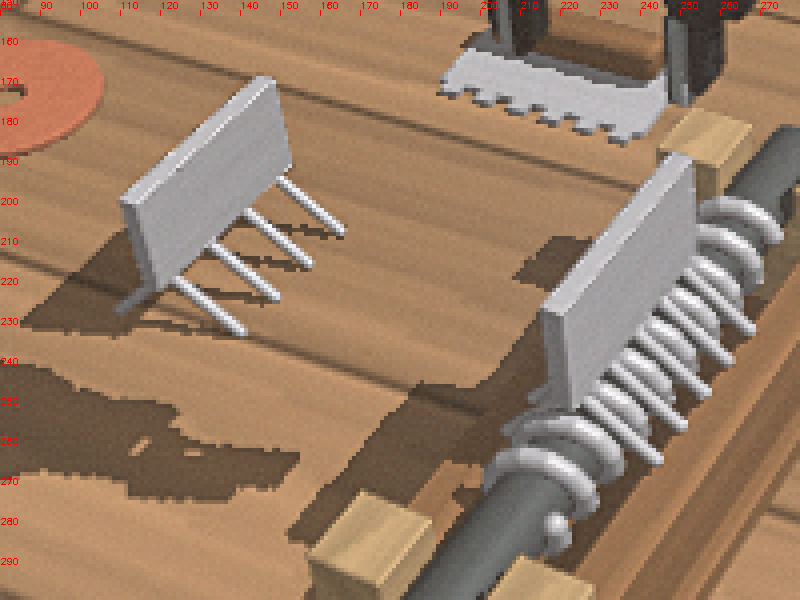

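View pics/d8.png

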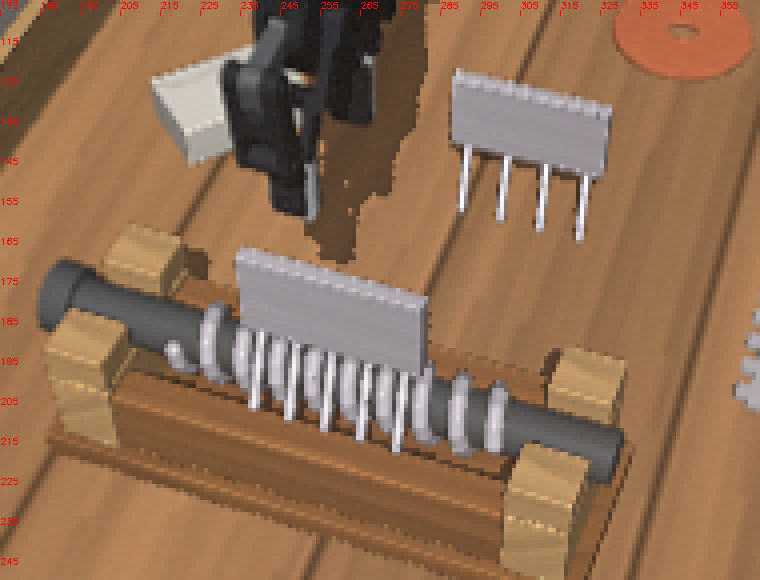

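All three views show the five-tooth leaf upright, its teeth between the coils (scene (216,228)-(249,188), side (234,167)-(282,179)). The four-tooth leaf is standing clear on the bench. I'll check the height numerically.

Run:
```python
from h import *
S=cams.camera_model("scene");D=cams.camera_model("side");W=np.load("/tmp/W8.npy",allow_pickle=True).item()
for a,b in (((215.8,227.2),(234.3,167.5)),((248.8,188.3),(281.8,178.8))):
    print(tri(S,a,D,b))
im=cv2.imread("pics/w8.png")
X=np.array([plane(W,p,146) for p in((276,140),(290,140),(276,290),(289,290))]);print(X.round(1),X.mean(0))
print("tilt px: home view ok; state", ctrl.read_state()["t"])
```

```text
(array([646.61879373, -31.09728172, 145.15346353]), np.float64(1.890467546403369))
(array([546.48432635, -27.94761695, 145.24816294]), np.float64(2.0541711542132384))
[[541.4 -28.1 146. ]
 [541.8 -19.6 146. ]
 [645.7 -33.4 146. ]
 [646.1 -24.2 146. ]] [593.71791344 -26.32888198 146.        ]
tilt px: home view ok; state 21.6333
```

The top edge is at 145.2 mm at both ends. The reading for fully home is 146; on the crests it would be 156. Signing off.

Run:
```python
from plant import ctrl
print(ctrl.sign_off(), ctrl.read_state()["t"])
```

```text
the job is handed in; nothing more can be done
the job is handed in; nothing more can be done
```

I checked both leaves on the screw and handed the job in at about 21.6 s of the 61 s allowed. The sign-off gives no verdict, so the results below are from my own measurements.

- **Four-tooth leaf:** I held it on the middle of the thread with about 13 N of contact. It rode on the crests, plate point about 61.5 mm above the axis. I then stood it back on the bench at its old place and released it, upright and clear of the screw.
- **Five-tooth leaf:** I lowered it onto the middle of the thread, where it sank below crest height without contact and came to rest about 52 mm above the axis. I released it there. Triangulation from two cameras puts its top edge at 145.2 mm at both ends, where fully home is 146 mm and on the crests is 156 mm. It is level, in line with the screw, and within about 3 mm of the middle.

**Disagreements, none affecting the result:** Heights from the cameras read 1–2 mm low, within the stated calibration. The bearers measured about 98 mm wide instead of 110, so I took the screw's axis and middle from the shaft, coils and bearer faces. The last wrist-camera view put the leaf's middle 2–3 mm from where the other two cameras did, probably because I picked that view's corners roughly.

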